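# Clear the tube heater and key-start its run

## Task

Lift the blue-capped tube straight out of the tube heater and stand it in the empty beaker, leaving the two red-capped tubes in their wells. Then turn the heater's red key clockwise from off to on (green dot) and let go of it for a second so that the unit can check itself; after that take it again, turn it on against its spring to start (orange dot), hold it there for a good second, and let go so that it springs back to on and stays there. Do not knock over or shift the beaker, amber bottle or petri dish.

Things in the scene. Friction and masses are not known exactly. Their poses are not given: they have to be found in the camera images.
- heater: white tube heater, 208 deep (x) x 220 wide (y) mm, fixed to the bench; x to its back, y to its left, z up. Origin: on the bench, 100 mm behind its front edge, mid-width. Front half: a control panel rising to the back at 30 degrees, dark display at the left, key switch at the right. Behind it a dark metal block, its top 90 mm above the bench, with a row of 5 wells
- wells (a point): mouth of the middle one of the heater's 5 wells, level with the metal block's top; axes as the heater's. The wells stand in a row along y, 30 mm apart, each 15 mm wide and 50 mm deep. Tubes stand in the first, middle and last well
- tube_blue_mid (a point): centre, half-way up, of the loose tube with the blue cap: 81 mm tall, 10 to 20 g; glass body 12.4 mm in diameter, cap 16 mm in diameter over the top 18 mm. It stands in one of the three wells, so that its cap begins 13 mm above the metal block; z points up along the tube
- tube_red_a_mid (a point): centre of a red-capped tube of the same size, standing in another well; to be left there
- tube_red_b_mid (a point): centre of the other red-capped tube, standing in another well; to be left there
- beaker_1: clear empty beaker, loose, 67 mm tall, 53 mm over the rim, inner width 44 mm or more, floor 3 mm thick, 120 g; origin at the centre of its underside, z up. A tube let go in it leans against its wall
- key_bow (a point): centre of the bow (flat grip) of the red key, 30 mm above the panel. Bow: 30 mm long (x), 9 mm thick (y), 28 mm high (z), so its lower edge is 16 mm above the panel. z: out of the panel along the turning axis, leaning 30 degrees from vertical to the heater's front. x: along the bow to its white-striped end, which points at the dots: black off, green on, orange start. Axes turn with the key
- lock (a point): centre of the key switch on the panel's face, on the key's turning axis; axes as the heater's. A steel collar 36 mm wide and 4 mm high surrounds it; the bow's 9 mm shank rises from it. The three dots lie 27 mm from it
- plug (a joint): angle (rad) of the lock barrel, which carries the key: 0 off, 1.4 (its stop) on; it grows as the key is turned clockwise, seen looking at the panel. Held by friction (about 0.06 N m), it stays where it is left. Starts between 0 and 0.3
- key (a joint): further angle (rad) of the key past the barrel: 0 at rest, 0.6 (its stop) at start; grows clockwise. A spring pushes it back: 0.12 N m to leave 0, 0.24 N m at 0.6, so it moves only after the barrel has reached its stop at on. Let go, it springs back to 0 and the barrel stays. Turned anticlockwise from 0, the key takes the barrel back toward off
- amber_bottle: brown bottle with a dark cap, 48 mm in diameter, 90 mm tall, loose; origin at the centre of its underside; to be left alone
- dish: round petri dish, 62 mm in diameter, 15 mm tall, loose; origin at the centre of its underside; to be left alone

How it is judged (in metres and radians):
On the way, in this order (a step that is already met when the one before it is completed fails the run):
1. the blue-capped tube stands in the upright beaker, let go (horizontal distance between tube_blue_mid and beaker_1 below 0.022 m and height (world z) of tube_blue_mid below 0.06 m and contact force between the fingers and tube_blue below 0.2 N and angle between beaker_1's own z axis and vertical below 0.1 rad and height (world z) of beaker_1 below 0.01 m), for 0.2 s.
2. the key is at on, let go, for half a second (value of joint plug above 1.25 rad and value of joint key below 0.08 rad and contact force between the fingers and heater below 0.2 N), for 0.5 s.
3. the key is held at start for 0.7 s (value of joint key above 0.5 rad), for 0.7 s.
At the end, for the whole second after the job is handed in: the blue-capped tube is in the upright beaker (its centre within 22 mm of the beaker's axis and under 60 mm high), at rest; both red-capped tubes are in their wells (within 12 mm of where they were); the barrel is at on (over 1.25 rad) and the key has sprung back (under 0.08 rad), untouched (all of step 1 and all of step 2 and linear speed of tube_blue below 0.02 m/s and distance of each of tube_red_a_mid, tube_red_b_mid from where it was at the start of the episode below 0.012 m).
It fails at once if a red-capped tube is pulled up or knocked (12 mm) (distance of any of tube_red_a_mid, tube_red_b_mid from where it was at the start of the episode above 0.012 m).
It fails at once if the beaker is tipped (0.35 rad) or pushed more than 40 mm (angle between beaker_1's own z axis and vertical above 0.35 rad or distance of beaker_1 from where it was at the start of the episode above 0.04 m).
It fails at once if the amber bottle or the petri dish is shifted more than 20 mm (distance of any of amber_bottle, dish from where it was at the start of the episode above 0.02 m).
It also fails if it takes over 64 s, if anything falls off the work surface, if the arm or the gripper's body presses on something with over 40 N, if the wrist force passes 120 N, or if a joint passes its speed limit or range.

## Robot

A 7-joint arm with a two-finger parallel gripper is mounted at the origin on a cart in front of the work surface, level with it; the furniture and walls round the work are solid. World frame = base frame: x ahead of the robot, y to its left, z up, the work surface at z = 0. Lengths are in m, angles in degrees, forces in N, time in s.
With the tool pointing down it reaches from about 0.425 to 0.875 m from the base axis. Payload 4.7 kg.
Tool frame: the origin (TCP) lies on the mounting face of the last link; the fingertips stand 182 mm ahead of it and the grasp point (between the pads) lies 164 mm ahead of it; z points along the fingers, y is the line along which they close (so a half turn about z gives the same grasp; the last joint's range is limited). The gripper opens to 87 mm and grips with 3 to 60 N. Pads are 19 mm wide; open, the fingers measure 117 mm over their backs; the gripper's body (75 mm by 190 mm) begins 51 mm behind the grasp point.
Start: joints at [-75.396, 18.392, -4.016, 83.108, 1.295, 78.541, -3.26], TCP at [0.155, 0.631, 0.405] pointing down, gripper open.
Joint ranges: [-163.93, 163.93], [-17.29, 119.83], [-79.2, 71.16], [3.27, 140.29], [-89.18, 269.18], [5.43, 117.66], [-154.24, 154.24]. Speed limits (degrees/s): [147.25, 147.25, 180, 180, 180, 180, 180].

## Interface

Orientations are given as [roll, pitch, yaw] about the fixed x, y, z axes, in that order (R = Rz(yaw) Ry(pitch) Rx(roll)).
In Python, from cell import env gives the robot as it stands.
- The arm moves only by the tool servo_tool, never from a script. Its argument "plan" is a list of rows, each an object with "xyz": the shift along the tool's x, y, z in cm, a list of three; "twist": the turn, a rotation vector about the tool's x, y, z in degrees, a list of three; "jaw": the closure, from 0 (fully open) to 1 (shut). In form: [{"xyz": [x, y, z], "twist": [wx, wy, wz], "jaw": jaw}, ...]. A call has 1 to 10 rows; each row is the pose to reach, as a shift and turn from the pose commanded when the call began, along the tool's axes at that moment; what a row does not reach only later rows make up. A row lasts 1/12 s, in which the tool goes at most 41.7 mm and 7.16 degrees, less where a joint would pass 70% of its speed; a pose out of reach is approached as far as the arm can. A call with a gripper value outside its range is refused whole. The fingers move at their own pace and stop on an object; "newtons" is the grip in N (left out, the last holds). Time passes only in rows, so rows that repeat a pose let the fingers close. It gives the time, the measured TCP pose, the force, the opening and the grip force at its end, in the units of the state.
- env.get_obs(): the state, without advancing time (a new reading comes with each control period).
- env.read_camera(name): name is "side" or "top" or "wrist"; returns a dict with "img" (384x512x3 uint8, red, green, blue), "camera_matrix" (3x3 intrinsics, pixels), "k1" (the pictures are not rectified: a ray, as slopes to the right and down, at radius r is drawn at 1 + k1 r^2 times it, then the intrinsics apply), "R" (3x3) and "t" (3): a world point X has camera coordinates R X + t. Camera axes: x right, y down, z forward; pixel columns grow to the right and rows downward; lengths in m; the calibration is good to about 2 mm. A picture is of the moment at which its call begins. There is no depth.
- env.sign_off(): hands the job in; it is judged then, once.
The state is a dict: "time_s": time; "qpos": joint angles; "joint_velocities": joint speeds; "effort": joint torques, N m; "tool_pos": TCP position; "tool_rot": TCP orientation; "force": force on the tool from outside, world axes, zero at the start; "wrist_torque": the same for the moment, N m; "grip_width": finger opening in m; "grasp_force": force on a finger pad.
Only numpy, scipy, OpenCV 4.12 (cv2) and the standard library are available. Lean on these libraries where they do the work, as an engineer would, in place of code of your own. Each camera call takes 0.05 s, during which the arm holds its last target. There are 200 camera calls.

## Working session

There is one attempt and no reset: what is moved stays moved. The work goes in short steps, Python scripts to look and compute and a tool call to move; the robot and the scene stay as the last step left them, time stands still between calls to the robot, and variables do not carry over. Pictures are saved under pics/ and viewed, at most 10 in all, crops included, and the job is handed in when it is done.

Besides the shell and the picture viewer there is one more tool, called after "Emit:" as name(argument=value, ...) on one line, values as JSON. servo_tool: Moves the arm, as the interface text tells. Its arguments: {"type":"object","properties":{"plan":{"type":"array","items":{"type":"object","properties":{"xyz":{"type":"array","items":{"type":"number"}},"twist":{"type":"array","items":{"type":"number"}},"jaw":{"type":"number"}}}},"newtons":{"type":"number"}},"required":["plan"]}

```bash
mkdir -p pics
cat > h.py <<'E'
import numpy as np, cv2, pickle
from scipy.spatial.transform import Rotation as Rn
from cell import env
def snap(n, tag):
    d=env.read_camera(n); pickle.dump(d,open(f'{tag}.pkl','wb'))
    cv2.imwrite(f'pics/{tag}.png', d['img'][:,:,::-1]); return d
def ray(d,u,v):
    K=np.array(d['camera_matrix']); a=np.array([(u-K[0,2])/K[0,0],(v-K[1,2])/K[1,1]]); b=a.copy()
    for _ in range(30): b=a/(1+d['k1']*(b@b))
    R=np.array(d['R']); return -R.T@np.array(d['t']), R.T@np.array([b[0],b[1],1])
def atz(d,u,v,z):
    c,r=ray(d,u,v); return c+r*(z-c[2])/r[2]
def proj(d,X):
    K=np.array(d['camera_matrix']); p=np.array(d['R'])@np.array(X)+d['t']; s=p[:2]/p[2]; s=s*(1+d['k1']*(s@s))
    return K[0,0]*s[0]+K[0,2],K[1,1]*s[1]+K[1,2]
def load(t): return pickle.load(open(t+'.pkl','rb'))
E
python3 - <<'E'
from h import *
for n in ['side','top']:
    d=snap(n,n+'0'); print(n,-np.array(d['R']).T@d['t'],np.round(d['R'],2).tolist())
im=np.vstack([cv2.imread('pics/side0.png'),]); 
o=env.get_obs(); print({k:o[k] for k in('time_s','tool_pos','tool_rot','grip_width','force')})
E
```

```text
side [0.44863616 0.89024554 0.69219502] [[-0.99, -0.15, -0.01], [-0.07, 0.57, -0.82], [0.13, -0.81, -0.57]]
top [0.39055492 0.03947225 1.16182513] [[-0.01, -1.0, 0.01], [-0.99, 0.01, -0.17], [0.17, -0.01, -0.99]]
{'time_s': 0.1, 'tool_pos': array([0.15496499, 0.63106613, 0.40379949]), 'tool_rot': array([-1.79904679e+02,  4.53695781e-03,  1.66206533e+02]), 'grip_width': 0.08691367656883833, 'force': array([ 0.83485934, -0.25339083,  0.15184015])}
```

View pics/side0.png

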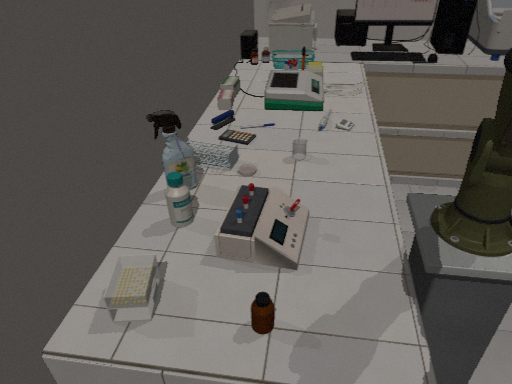

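View pics/top0.png

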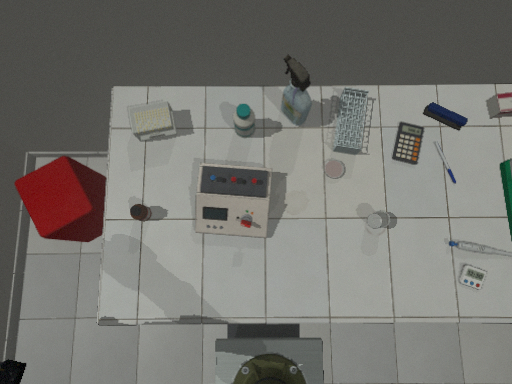

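Run:
```python
from h import *
a=cv2.imread('pics/top0.png')[155:245,190:280]; b=cv2.imread('pics/side0.png')[180:270,215:315]; c=cv2.imread('pics/top0.png')[200:240,350:410]
A=cv2.resize(a,None,fx=4.4,fy=4.4,interpolation=2); B=cv2.resize(b,None,fx=4,fy=4.4,interpolation=2)
C=cv2.resize(c,(300,200),interpolation=2); im=np.zeros((596,796,3),np.uint8); im[:396,:396]=A; im[:396,396:]=B; im[396:,:300]=C
cv2.imwrite('pics/c1.png',im)
d=load('top0')
hsv=cv2.cvtColor(d['img'],cv2.COLOR_RGB2HSV)
m=(((hsv[...,0]<8)|(hsv[...,0]>172))&(hsv[...,1]>150)&(hsv[...,2]>60)).astype(np.uint8); m[:,:190]=0; m[:,280:]=0
bl=((abs(hsv[...,0].astype(int)-110)<12)&(hsv[...,1]>130)).astype(np.uint8); bl[:,:195]=0;bl[:,230:]=0;bl[:165]=0;bl[195:]=0
for q in(m,bl):
    n,_,s,ce=cv2.connectedComponentsWithStats(q)
    for i in range(1,n):
        if s[i,4]>6: print(s[i],ce[i],atz(d,*ce[i],.118))
print('beaker',atz(d,376,221,.0),atz(d,376,221,.067),'dish',atz(d,334,169,.008),'bottle',atz(d,140,213,.09))
```

```text
[231 177   5   4  16] [233.25  178.625] [0.6142764  0.10086747 0.118     ]
[252 179   4   4  15] [253.6 180.4] [0.60868187 0.04193379 0.118     ]
[241 220   9   7  35] [245.2        222.88571429] [0.48568403 0.0664543  0.118     ]
[211 175   4   5  16] [212.5 177. ] [0.61942797 0.16097501 0.118     ]
beaker [ 0.49997379 -0.34374797  0.        ] [ 0.49366383 -0.32164847  0.067     ] dish [ 0.66753849 -0.2167814   0.008     ] bottle [0.51934323 0.37366257 0.09      ]
```

View pics/c1.png

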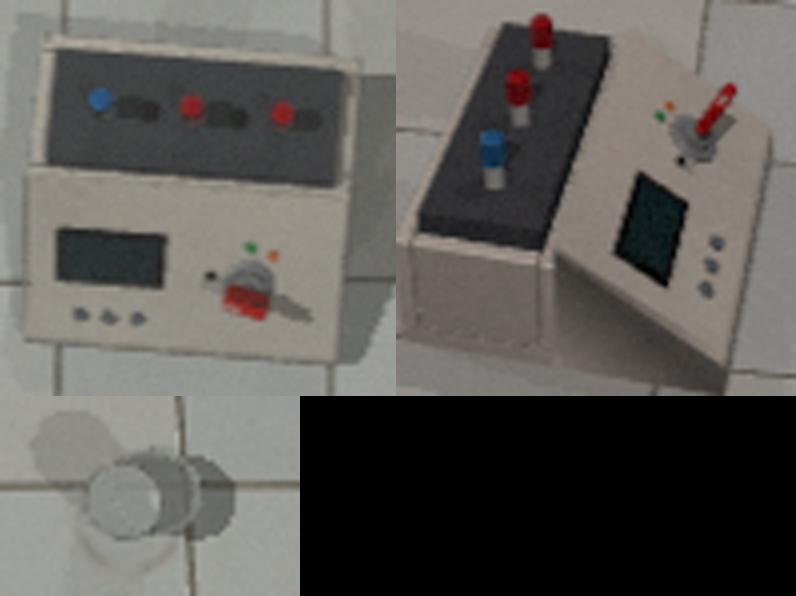

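```bash
cat >> h.py <<'E'
def pose():
    o=env.get_obs(); return np.array(o['tool_pos']),Rn.from_euler('xyz',o['tool_rot'],degrees=True),o
def go(p,R):
    c,Rc,o=pose(); print('xyz cm',np.round(Rc.inv().apply(np.array(p)-c)*100,2),'twist',np.round((Rc.inv()*R).as_rotvec(degrees=True),2))
    print('t',o['time_s'],'q',np.round(o['qpos'],1),'w',round(o['grip_width'],4),'F',np.round(o['force'],1),'at',np.round(c,4),np.round(o['tool_rot'],1))
def down(yaw): return Rn.from_euler('xyz',[180,0,yaw],degrees=True)
E
python3 - <<'E'
from h import *
go([.615,.161,.38],down(85))
d=load('top0');print(atz(d,374.8,220.8,.003),atz(d,382.6,219.4,.067))
E
```

```text
xyz cm [-55.88 -34.68   2.44] twist [-8.000e-02  7.000e-02  8.121e+01]
t 0.1 q [-75.4  18.4  -4.   83.2   1.3  78.5  -3.3] w 0.0869 F [ 0.8 -0.3  0.2] at [0.155  0.6311 0.4038] [-179.9    0.   166.2]
[ 0.50034139 -0.33903312  0.003     ] [ 0.4983357  -0.34152013  0.067     ]
```

Emit:
servo_tool(plan=[{"xyz": [-55.9, -34.7, 2.4], "twist": [0, 0, 81], "jaw": 0.3}, {"xyz": [-55.9, -34.7, 2.4], "twist": [0, 0, 81], "jaw": 0.3}, {"xyz": [-55.9, -34.7, 2.4], "twist": [0, 0, 81], "jaw": 0.3}, {"xyz": [-55.9, -34.7, 2.4], "twist": [0, 0, 81], "jaw": 0.3}, {"xyz": [-55.9, -34.7, 2.4], "twist": [0, 0, 81], "jaw": 0.3}, {"xyz": [-55.9, -34.7, 2.4], "twist": [0, 0, 81], "jaw": 0.3}, {"xyz": [-55.9, -34.7, 2.4], "twist": [0, 0, 81], "jaw": 0.3}, {"xyz": [-55.9, -34.7, 2.4], "twist": [0, 0, 81], "jaw": 0.3}, {"xyz": [-55.9, -34.7, 2.4], "twist": [0, 0, 81], "jaw": 0.3}, {"xyz": [-55.9, -34.7, 2.4], "twist": [0, 0, 81], "jaw": 0.3}], newtons=15)

```text
time_s: 0.93
tool_pos: [0.4471, 0.3318, 0.3893]
tool_rot: [-180.0, -0.0, 94.2]
force: [0.9, 0.9, -0.5]
grip_width: 0.061
grasp_force: 0.0
```

Run:
```python
from h import *
go([.615,.161,.38],down(85))
```

```text
xyz cm [-18.27  15.48   0.93] twist [-0.02 -0.    9.24]
t 0.9333 q [-54.9   7.4  17.   98.5  -2.3  74.4 -33.1] w 0.061 F [ 0.9  0.9 -0.5] at [0.4471 0.3318 0.3893] [-180.    -0.    94.2]
```

Emit:
servo_tool(plan=[{"xyz": [-18.3, 15.5, 0.9], "twist": [0, 0, 9.2], "jaw": 0.3}, {"xyz": [-18.3, 15.5, 0.9], "twist": [0, 0, 9.2], "jaw": 0.3}, {"xyz": [-18.3, 15.5, 0.9], "twist": [0, 0, 9.2], "jaw": 0.3}, {"xyz": [-18.3, 15.5, 0.9], "twist": [0, 0, 9.2], "jaw": 0.3}, {"xyz": [-18.3, 15.5, 0.9], "twist": [0, 0, 9.2], "jaw": 0.3}, {"xyz": [-18.3, 15.5, 0.9], "twist": [0, 0, 9.2], "jaw": 0.3}, {"xyz": [-18.3, 15.5, 0.9], "twist": [0, 0, 9.2], "jaw": 0.3}, {"xyz": [-18.3, 15.5, 0.9], "twist": [0, 0, 9.2], "jaw": 0.3}, {"xyz": [-18.3, 15.5, 0.9], "twist": [0, 0, 9.2], "jaw": 0.3}])

```text
time_s: 1.68
tool_pos: [0.615, 0.1643, 0.3799]
tool_rot: [-179.9, -0.0, 85.4]
force: [0.5, 1.0, 1.2]
grip_width: 0.0611
grasp_force: 0.0
```

Run:
```python
from h import *
d=snap('wrist','w1')
go([.619,.161,.28],down(85))
print(proj(d,[.6194,.161,.121]),proj(d,[.6194,.161,.103]), proj(d,[.45,.07,.08]))
```

```text
xyz cm [-0.39  0.48 10.01] twist [-0.08 -0.05  0.5 ]
t 1.7333 q [-38.4  18.3  26.3  88.1  -8.3  75.6 -15.7] w 0.0609 F [-0.4  0.9 -0.5] at [0.6146 0.1651 0.3801] [-179.9   -0.    85.5]
(np.float64(262.020778866097), np.float64(203.4506495786229)) (np.float64(261.6799414074794), np.float64(197.53003064785116)) (np.float64(114.11151892612716), np.float64(282.68234559625023))
```

View pics/w1.png

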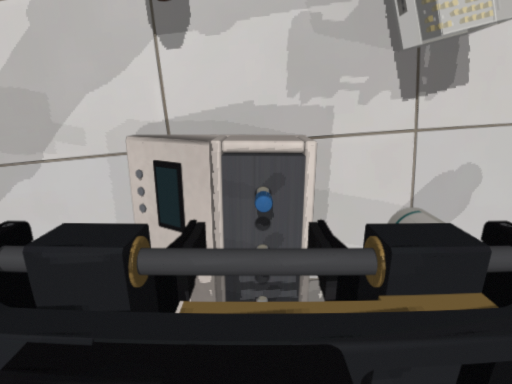

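Emit:
servo_tool(plan=[{"xyz": [-0.4, 0.5, 3], "twist": [0, 0, 0], "jaw": 0.3}, {"xyz": [-0.4, 0.5, 6], "twist": [0, 0, 0], "jaw": 0.3}, {"xyz": [-0.4, 0.5, 8.5], "twist": [0, 0, 0], "jaw": 0.3}, {"xyz": [-0.4, 0.5, 10], "twist": [0, 0, 0], "jaw": 0.3}, {"xyz": [-0.4, 0.5, 10], "twist": [0, 0, 0], "jaw": 0.3}, {"xyz": [-0.4, 0.5, 10], "twist": [0, 0, 0], "jaw": 0.3}, {"xyz": [-0.4, 0.5, 10], "twist": [0, 0, 0], "jaw": 0.3}])

```text
time_s: 2.32
tool_pos: [0.6201, 0.1604, 0.2821]
tool_rot: [179.9, -0.1, 85.5]
force: [0.6, -0.7, 0.3]
grip_width: 0.0606
grasp_force: 0.0
```

Run:
```python
from h import *
go([.6195,.161,.28],down(85))
```

```text
xyz cm [ 0.05 -0.07  0.21] twist [ 0.11 -0.08  0.49]
t 2.3167 q [-37.   23.1  25.4  93.8 -10.7  65.4 -13.4] w 0.0606 F [ 0.6 -0.7  0.3] at [0.6201 0.1604 0.2821] [ 1.799e+02 -1.000e-01  8.550e+01]
```

Emit:
servo_tool(plan=[{"xyz": [0, 0, 0.1], "twist": [0, 0, 0], "jaw": 1}, {"xyz": [0, 0, 0.1], "twist": [0, 0, 0], "jaw": 1}, {"xyz": [0, 0, 0.1], "twist": [0, 0, 0], "jaw": 1}, {"xyz": [0, 0, 0.1], "twist": [0, 0, 0], "jaw": 1}, {"xyz": [0, 0, 0.1], "twist": [0, 0, 0], "jaw": 1}, {"xyz": [0, 0, 0.1], "twist": [0, 0, 0], "jaw": 1}, {"xyz": [0, 0, 0.1], "twist": [0, 0, 0], "jaw": 1}, {"xyz": [0, 0, 0.1], "twist": [0, 0, 0], "jaw": 1}, {"xyz": [0, 0, 0.1], "twist": [0, 0, 0], "jaw": 1}])

```text
time_s: 3.07
tool_pos: [0.62, 0.1592, 0.2796]
tool_rot: [-180.0, -0.0, 85.4]
force: [-0.2, 0.1, 0.0]
grip_width: 0.0154
grasp_force: 15.0
```

Emit:
servo_tool(plan=[{"xyz": [0, 0, -1], "twist": [0, 0, 0], "jaw": 1}, {"xyz": [0, 0, -3], "twist": [0, 0, 0], "jaw": 1}, {"xyz": [0, 0, -5], "twist": [0, 0, 0], "jaw": 1}, {"xyz": [0, 0, -7], "twist": [0, 0, 0], "jaw": 1}, {"xyz": [0, 0, -9], "twist": [0, 0, 0], "jaw": 1}, {"xyz": [0, 0, -11], "twist": [0, 0, 0], "jaw": 1}, {"xyz": [0, 0, -13], "twist": [0, 0, 0], "jaw": 1}, {"xyz": [0, 0, -15], "twist": [0, 0, 0], "jaw": 1}])

```text
time_s: 3.73
tool_pos: [0.6199, 0.159, 0.4315]
tool_rot: [180.0, -0.0, 85.4]
force: [-0.3, -1.3, -0.1]
grip_width: 0.0153
grasp_force: 15.0
```

Run:
```python
from h import *
go([.499,-.340,.38],down(50))
```

```text
xyz cm [-50.72  -8.02   5.12] twist [ 3.000e-02 -3.000e-02  3.537e+01]
t 3.7333 q [-38.   17.4  26.9  83.4  -7.9  81.1 -15.5] w 0.0153 F [-0.3 -1.3 -0.1] at [0.6199 0.159  0.4315] [180.   -0.   85.4]
```

Emit:
servo_tool(plan=[{"xyz": [-50.7, -8, 1], "twist": [0, 0, 35], "jaw": 1}, {"xyz": [-50.7, -8, 1], "twist": [0, 0, 35], "jaw": 1}, {"xyz": [-50.7, -8, 1], "twist": [0, 0, 35], "jaw": 1}, {"xyz": [-50.7, -8, 1], "twist": [0, 0, 35], "jaw": 1}, {"xyz": [-50.7, -8, 1], "twist": [0, 0, 35], "jaw": 1}, {"xyz": [-50.7, -8, 1], "twist": [0, 0, 35], "jaw": 1}, {"xyz": [-50.7, -8, 1], "twist": [0, 0, 35], "jaw": 1}, {"xyz": [-50.7, -8, 1], "twist": [0, 0, 35], "jaw": 1}, {"xyz": [-50.7, -8, 1], "twist": [0, 0, 35], "jaw": 1}, {"xyz": [-50.7, -8, 1], "twist": [0, 0, 35], "jaw": 1}])

```text
time_s: 4.57
tool_pos: [0.5211, -0.2477, 0.4226]
tool_rot: [179.9, -0.1, 50.4]
force: [1.0, 1.0, -0.5]
grip_width: 0.0151
grasp_force: 15.0
```

Run:
```python
from h import *
go([.499,-.340,.38],down(50))
```

```text
xyz cm [-8.53  4.18  4.25] twist [ 0.06 -0.09  0.39]
t 4.5667 q [-16.7  10.8  45.2  93.8  -7.9  78.5 -10. ] w 0.0151 F [ 1.   1.  -0.5] at [ 0.5211 -0.2477  0.4226] [ 1.799e+02 -1.000e-01  5.040e+01]
```

Emit:
servo_tool(plan=[{"xyz": [-8.5, 4.2, 3], "twist": [0, 0, 0], "jaw": 1}, {"xyz": [-8.5, 4.2, 3], "twist": [0, 0, 0], "jaw": 1}, {"xyz": [-8.5, 4.2, 3], "twist": [0, 0, 0], "jaw": 1}, {"xyz": [-8.5, 4.2, 3], "twist": [0, 0, 0], "jaw": 1}, {"xyz": [-8.5, 4.2, 3], "twist": [0, 0, 0], "jaw": 1}, {"xyz": [-8.5, 4.2, 3], "twist": [0, 0, 0], "jaw": 1}])

```text
time_s: 5.07
tool_pos: [0.5011, -0.3369, 0.392]
tool_rot: [180.0, -0.1, 50.5]
force: [0.4, 1.3, 0.7]
grip_width: 0.015
grasp_force: 15.0
```

Run:
```python
from h import *
go([.499,-.340,.25],down(50))
a=snap('wrist','w2')['img']; d=snap('side','s2'); b=d['img']
c=cv2.resize(b[100:180,270:340],(448,512))[:384]
im=np.hstack([cv2.resize(a[:,:],(440,330)), cv2.resize(b[90:190,255:345],(340,378))[:330]])
cv2.imwrite('pics/c2.png',im[...,::-1])
w=load('w2'); s=lambda X:(proj(w,X)[0]*440/512,proj(w,X)[1]*330/384)
print('beaker rim',s([.499,-.34,.067]),'floor',s([.499,-.34,.003]))
e=lambda X:(440+(proj(d,X)[0]-255)*3.78,(proj(d,X)[1]-90)*3.78)
print('side beaker',e([.499,-.34,.067]),e([.499,-.34,0]))
```

```text
xyz cm [-0.39  0.03 14.2 ] twist [ 0.01 -0.08  0.47]
t 5.0667 q [ -7.5  16.6  47.3  92.6 -12.6  76.3   2.1] w 0.015 F [0.4 1.3 0.7] at [ 0.5011 -0.3369  0.392 ] [ 1.80e+02 -1.00e-01  5.05e+01]
beaker rim (np.float64(220.3784602197317), np.float64(160.1085689542715)) floor (np.float64(220.3597012281651), np.float64(149.737115938499))
side beaker (np.float64(611.5465229222841), np.float64(189.85971046321626)) (np.float64(608.3887899814665), np.float64(252.51630989890808))
```

View pics/c2.png

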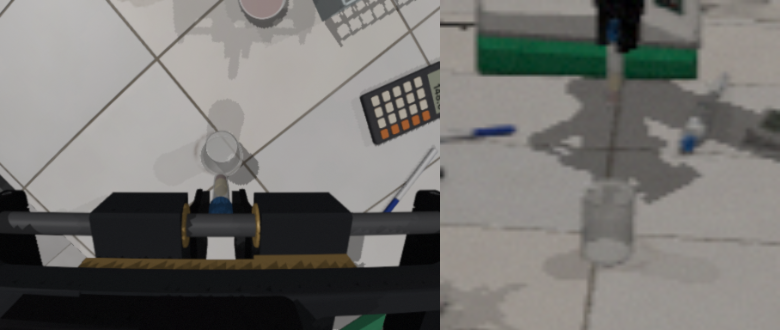

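Emit:
servo_tool(plan=[{"xyz": [-0.4, 0, 3], "twist": [0, 0, 0], "jaw": 1}, {"xyz": [-0.4, 0, 5.5], "twist": [0, 0, 0], "jaw": 1}, {"xyz": [-0.4, 0, 8], "twist": [0, 0, 0], "jaw": 1}, {"xyz": [-0.4, 0, 10], "twist": [0, 0, 0], "jaw": 1}, {"xyz": [-0.4, 0, 12], "twist": [0, 0, 0], "jaw": 1}, {"xyz": [-0.4, 0, 13.5], "twist": [0, 0, 0], "jaw": 1}, {"xyz": [-0.4, 0, 14.2], "twist": [0, 0, 0], "jaw": 1}, {"xyz": [-0.4, 0, 14.2], "twist": [0, 0, 0], "jaw": 1}, {"xyz": [-0.4, 0, 14.2], "twist": [0, 0, 0], "jaw": 1}, {"xyz": [-0.4, 0, 14.2], "twist": [0, 0, 0], "jaw": 1}])

```text
time_s: 6.0
tool_pos: [0.4986, -0.341, 0.2508]
tool_rot: [179.9, -0.0, 50.4]
force: [0.4, 0.2, -0.4]
grip_width: 0.0146
grasp_force: 15.0
```

Emit:
servo_tool(plan=[{"xyz": [0, 0, 0], "twist": [0, 0, 0], "jaw": 0.6}, {"xyz": [0, 0, 0], "twist": [0, 0, 0], "jaw": 0.6}, {"xyz": [0, 0, 0], "twist": [0, 0, 0], "jaw": 0.6}, {"xyz": [0, 0, 0], "twist": [0, 0, 0], "jaw": 0.6}, {"xyz": [0, 0, 0], "twist": [0, 0, 0], "jaw": 0.6}, {"xyz": [0, 0, -2], "twist": [0, 0, 0], "jaw": 0.6}, {"xyz": [0, 0, -5], "twist": [0, 0, 0], "jaw": 0.6}, {"xyz": [0, 0, -9], "twist": [0, 0, 0], "jaw": 0.6}, {"xyz": [0, 0, -13], "twist": [0, 0, 0], "jaw": 0.6}, {"xyz": [0, 0, -15], "twist": [0, 0, 0], "jaw": 0.6}])

```text
time_s: 6.83
tool_pos: [0.498, -0.3421, 0.4044]
tool_rot: [179.7, -0.1, 50.3]
force: [0.3, -0.7, 1.1]
grip_width: 0.0346
grasp_force: 0.0
```

Run:
```python
from h import *
a=snap('wrist','w3')['img']; d=snap('side','s3'); b=d['img']; t=snap('top','t3')
def cr(im,r0,c0): return cv2.resize(im[r0:r0+90,c0:c0+90],(396,396),interpolation=2)
im=np.hstack([cr(b,90,255), cr(load('top0')['img'],165,205)])
# key detail
im=np.vstack([im,np.zeros((200,792,3),np.uint8)]); im[396:,:260]=cv2.resize(a,(260,200)); 
im[396:,270:570]=cv2.resize(load('side0')['img'][190:230,270:330],(300,200),interpolation=2)
cv2.imwrite('pics/c3.png',im[...,::-1])
s=load('side0'); tt=load('top0')
np.set_printoptions(suppress=True)
def tri(p,q):
    c1,r1=ray(tt,*p);c2,r2=ray(s,*q)
    A=np.c_[r1,-r2];x=np.linalg.lstsq(A,c2-c1,rcond=None)[0]; P,Q=c1+x[0]*r1,c2+x[1]*r2
    return np.round((P+Q)/2,4),np.round(np.linalg.norm(P-Q),4)
T=lambda x,y:(190+(x+.5)/4.4-.5,155+(y+.5)/4.4-.5); S=lambda x,y:(215+(x-396+.5)/4-.5,180+(y+.5)/4.4-.5)
for n,p,q in[('blk',(210,276),(682,161)),('grn',(250,247),(660,116)),('org',(273,255),(670,105)),('bow',(246,300),(717,108)),('tubeb',(100,98),(491,133))]: print(n,tri(T(*p),S(*q)))
go([.5,-.34,.4],down(50))
```

```text
blk (array([0.5082, 0.0915, 0.0615]), np.float64(0.0011))
grn (array([0.5262, 0.0639, 0.0731]), np.float64(0.0005))
org (array([0.5209, 0.0484, 0.0706]), np.float64(0.0006))
bow (array([0.4887, 0.0664, 0.0847]), np.float64(0.0006))
tubeb (array([0.6195, 0.1608, 0.1239]), np.float64(0.002))
xyz cm [0.25 0.05 0.14] twist [ 0.21 -0.08  0.38]
t 6.9833 q [ -7.5  16.3  47.9  91.9 -12.4  77.1   2.4] w 0.0346 F [-0.1 -0.3 -0.2] at [ 0.498  -0.3416  0.4014] [179.8  -0.1  50.4]
```

View pics/c3.png

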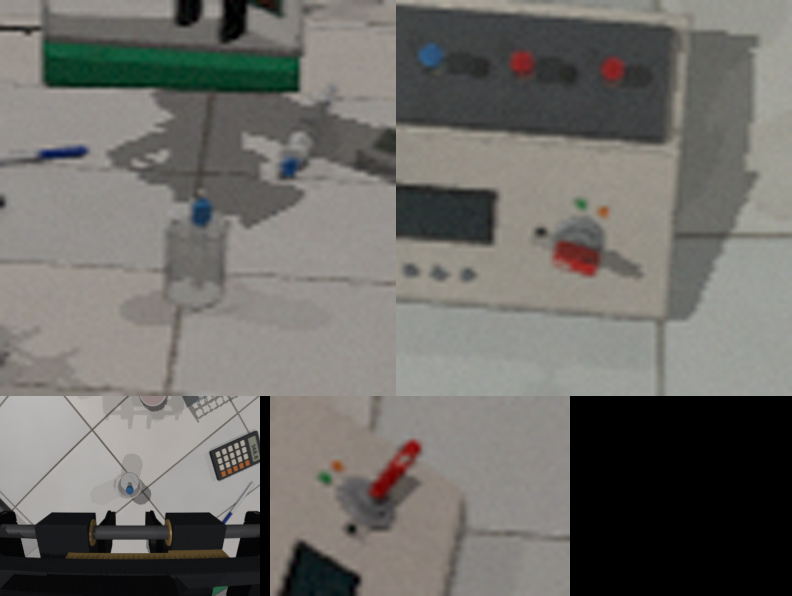

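```bash
cat >> h.py <<'E'
yaw=np.arctan2(.6087-.6194,-.0419+.161) # placeholder, see psi
PSI=-5.1
Rh=Rn.from_euler('z',PSI,degrees=True)*Rn.from_euler('y',-30,degrees=True)  # x upslope, y left, z out of panel
E
python3 - <<'E'
from h import *
from scipy.optimize import least_squares
np.set_printoptions(suppress=True,precision=4)
D=np.array([[.5082,.0915,.0615],[.5262,.0639,.0731],[.5209,.0484,.0706]])
ang=np.array([0,1.4,2.0])
def pts(p):
    a=p[3]-ang; return p[:3]+Rh.apply(.027*np.c_[np.cos(a),np.sin(a),0*a])
f=least_squares(lambda p:(pts(p)-D).ravel(),[.505,.065,.06,1.5]); p=f.x
print(p,np.degrees(p[3]),f.fun.reshape(3,3))
bow=p[:3]+Rh.apply([0,0,.03]); print('bow',bow)
for t in('top0','side0'):
    d=load(t); print(t,proj(d,bow),proj(d,p[:3]))
    hsv=cv2.cvtColor(d['img'],cv2.COLOR_RGB2HSV)
    # bow outline by projected corners at various plug angles vs red mask
    m=(((hsv[...,0]<10)|(hsv[...,0]>170))&(hsv[...,1]>110)&(hsv[...,2]>60))
    c=np.array(proj(d,bow)).astype(int); M=np.zeros_like(m); M[c[1]-9:c[1]+10,c[0]-9:c[0]+10]=m[c[1]-9:c[1]+10,c[0]-9:c[0]+10]
    ys,xs=np.nonzero(M); print('red cen',xs.mean(),ys.mean(),len(xs))
    S=[]
    for pl in np.arange(-.3,.61,.1):
        a=p[3]-pl; Rk=Rh*Rn.from_euler('z',a)
        C=[proj(d,bow+Rk.apply([sx*.015,sy*.0045,sz*.014])) for sx in(-1,1) for sy in(-1,1) for sz in(-1,1)]
        h=cv2.convexHull((np.array(C)*16).astype(np.int32)); big=np.zeros(m.shape,np.uint8); cv2.fillConvexPoly(big,h,1,shift=4)
        S.append(round((big.astype(bool)&M).sum()/(big.astype(bool)|M).sum(),2))
    print(S)
E
```

```text
[0.5027 0.0651 0.0595 1.4271] 81.76408934339305 [[ 0.0002 -0.0001 -0.0001]
 [-0.0002 -0.0002 -0.0001]
 [ 0.      0.0003  0.0002]]
bow [0.4877 0.0664 0.0855]
top0 (np.float64(245.51126099266708), np.float64(223.20228474023241)) (np.float64(246.16482056412931), np.float64(219.00596972471078))
red cen 245.76923076923077 223.23076923076923 52
[np.float64(0.54), np.float64(0.58), np.float64(0.58), np.float64(0.58), np.float64(0.58), np.float64(0.58), np.float64(0.58), np.float64(0.57), np.float64(0.59), np.float64(0.57)]
side0 (np.float64(295.144526712946), np.float64(203.94225411458723)) (np.float64(289.28094290248646), np.float64(210.97668869883142))
red cen 294.4761904761905 204.47619047619048 42
[np.float64(0.38), np.float64(0.39), np.float64(0.47), np.float64(0.51), np.float64(0.64), np.float64(0.52), np.float64(0.47), np.float64(0.43), np.float64(0.37), np.float64(0.36)]
```

```bash
cat >> h.py <<'E'
BOW=np.array([.4877,.0664,.0855]); N=Rh.apply([0,0,1])
def keyR(phi): 
    y=Rh.apply([np.cos(np.radians(phi)),np.sin(np.radians(phi)),0]); return Rn.from_matrix(np.c_[np.cross(y,-N),y,-N])
E
python3 - <<'E'
from h import *
go(BOW+N*.22,keyR(-14)); print(BOW+N*.22)
E
```

```text
xyz cm [ 24.52 -35.92  12.44] twist [-27.27  12.35 -20.04]
t 6.9833 q [ -7.5  16.3  47.9  91.9 -12.4  77.1   2.4] w 0.0346 F [-0.1 -0.3 -0.2] at [ 0.498  -0.3416  0.4014] [ 1.798e+02 -1.000e-01  5.040e+01]
[0.37813548 0.07617837 0.27602559]
```

Emit:
servo_tool(plan=[{"xyz": [24.5, -35.9, 5], "twist": [-27.3, 12.4, -20], "jaw": 0.5}, {"xyz": [24.5, -35.9, 5], "twist": [-27.3, 12.4, -20], "jaw": 0.5}, {"xyz": [24.5, -35.9, 5], "twist": [-27.3, 12.4, -20], "jaw": 0.5}, {"xyz": [24.5, -35.9, 5], "twist": [-27.3, 12.4, -20], "jaw": 0.5}, {"xyz": [24.5, -35.9, 5], "twist": [-27.3, 12.4, -20], "jaw": 0.5}, {"xyz": [24.5, -35.9, 5], "twist": [-27.3, 12.4, -20], "jaw": 0.5}, {"xyz": [24.5, -35.9, 5], "twist": [-27.3, 12.4, -20], "jaw": 0.5}, {"xyz": [24.5, -35.9, 5], "twist": [-27.3, 12.4, -20], "jaw": 0.5}, {"xyz": [24.5, -35.9, 5], "twist": [-27.3, 12.4, -20], "jaw": 0.5}, {"xyz": [24.5, -35.9, 5], "twist": [-27.3, 12.4, -20], "jaw": 0.5}])

```text
time_s: 7.82
tool_pos: [0.4315, -0.0214, 0.3537]
tool_rot: [151.6, -6.7, 71.8]
force: [0.4, -0.3, -0.3]
grip_width: 0.0435
grasp_force: 0.0
```

Run:
```python
from h import *
go(BOW+N*.22,keyR(-14))
```

```text
xyz cm [  6.65 -11.23   3.7 ] twist [-0.74  0.65 -0.64]
t 7.8167 q [  9.1 -17.2  -9.7 127.6   0.8  40.5 -21.3] w 0.0435 F [ 0.4 -0.3 -0.3] at [ 0.4315 -0.0214  0.3537] [151.6  -6.7  71.8]
```

Emit:
servo_tool(plan=[{"xyz": [6.65, -11.2, 3.7], "twist": [-0.7, 0.6, -0.6], "jaw": 0.5}, {"xyz": [6.65, -11.2, 3.7], "twist": [-0.7, 0.6, -0.6], "jaw": 0.5}, {"xyz": [6.65, -11.2, 3.7], "twist": [-0.7, 0.6, -0.6], "jaw": 0.5}, {"xyz": [6.65, -11.2, 3.7], "twist": [-0.7, 0.6, -0.6], "jaw": 0.5}, {"xyz": [6.65, -11.2, 3.7], "twist": [-0.7, 0.6, -0.6], "jaw": 0.5}, {"xyz": [6.65, -11.2, 3.7], "twist": [-0.7, 0.6, -0.6], "jaw": 0.5}, {"xyz": [6.65, -11.2, 3.7], "twist": [-0.7, 0.6, -0.6], "jaw": 0.5}, {"xyz": [6.65, -11.2, 3.7], "twist": [-0.7, 0.6, -0.6], "jaw": 0.5}])

```text
time_s: 8.48
tool_pos: [0.3842, 0.0798, 0.2762]
tool_rot: [150.8, -7.0, 73.2]
force: [0.5, 0.0, 0.4]
grip_width: 0.0435
grasp_force: 0.0
```

Run:
```python
from h import *
go(BOW+N*.22,keyR(-14)); go(BOW+N*.166,keyR(-14))
d=snap('wrist','w4'); print(proj(d,BOW),proj(d,BOW-N*.03), proj(d,BOW+keyR(-14).apply([.015,0,-.014])), proj(d,BOW+keyR(-14).apply([-.015,0,-.014])))
```

```text
xyz cm [-0.52 -0.39 -0.27] twist [-0.08 -0.31  0.4 ]
t 8.4833 q [-10.3 -17.2 -10.  137.4  17.1  33.3 -51.2] w 0.0435 F [0.5 0.  0.4] at [0.3842 0.0798 0.2762] [150.8  -7.   73.2]
xyz cm [-0.55 -0.38  5.13] twist [-0.08 -0.31  0.4 ]
t 8.4833 q [-10.3 -17.2 -10.  137.4  17.1  33.3 -51.2] w 0.0435 F [0.5 0.  0.4] at [0.3842 0.0798 0.2762] [150.8  -7.   73.2]
(np.float64(251.39694997650602), np.float64(225.3956960769235)) (np.float64(252.03322798318334), np.float64(211.9102117479181)) (np.float64(251.05999637749426), np.float64(211.81051499937377)) (np.float64(251.01786878448485), np.float64(253.37469254874082))
```

View pics/w4.png

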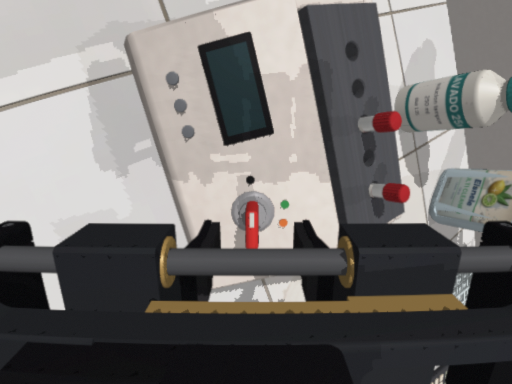

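Emit:
servo_tool(plan=[{"xyz": [-0.5, -0.4, 1], "twist": [0, 0, 0.4], "jaw": 0.5}, {"xyz": [-0.5, -0.4, 2], "twist": [0, 0, 0.4], "jaw": 0.5}, {"xyz": [-0.5, -0.4, 3], "twist": [0, 0, 0.4], "jaw": 0.5}, {"xyz": [-0.5, -0.4, 4], "twist": [0, 0, 0.4], "jaw": 0.5}, {"xyz": [-0.5, -0.4, 5], "twist": [0, 0, 0.4], "jaw": 0.5}, {"xyz": [-0.5, -0.4, 5.1], "twist": [0, 0, 0.4], "jaw": 0.5}, {"xyz": [-0.5, -0.4, 5.1], "twist": [0, 0, 0.4], "jaw": 0.5}, {"xyz": [-0.5, -0.4, 5.1], "twist": [0, 0, 0.4], "jaw": 0.5}, {"xyz": [-0.5, -0.4, 5.1], "twist": [0, 0, 0.4], "jaw": 0.5}])

```text
time_s: 9.28
tool_pos: [0.4044, 0.075, 0.2297]
tool_rot: [150.8, -7.2, 73.0]
force: [-0.2, 0.0, -0.4]
grip_width: 0.0433
grasp_force: 0.0
```

Run:
```python
from h import *
go(BOW+N*.166,keyR(-14))
```

```text
xyz cm [-0.11  0.07  0.07] twist [-0.06 -0.35  0.08]
t 9.2833 q [ -7.3  -9.6 -11.4 138.   23.   25.3 -56.6] w 0.0433 F [-0.2  0.  -0.4] at [0.4044 0.075  0.2297] [150.8  -7.2  73. ]
```

Emit:
servo_tool(plan=[{"xyz": [-0.1, 0.1, 0.1], "twist": [0, 0, 0], "jaw": 1}, {"xyz": [-0.1, 0.1, 0.1], "twist": [0, 0, 0], "jaw": 1}, {"xyz": [-0.1, 0.1, 0.1], "twist": [0, 0, 0], "jaw": 1}, {"xyz": [-0.1, 0.1, 0.1], "twist": [0, 0, 0], "jaw": 1}, {"xyz": [-0.1, 0.1, 0.1], "twist": [0, 0, 0], "jaw": 1}, {"xyz": [-0.1, 0.1, 0.1], "twist": [0, 0, 0], "jaw": 1}, {"xyz": [-0.1, 0.1, 0.1], "twist": [0, 0, 0], "jaw": 1}, {"xyz": [-0.1, 0.1, 0.1], "twist": [0, 0, 0], "jaw": 1}], newtons=30)

```text
time_s: 9.95
tool_pos: [0.4056, 0.0738, 0.2289]
tool_rot: [150.8, -7.2, 73.0]
force: [3.5, -2.2, -0.2]
grip_width: 0.0087
grasp_force: 30.0
```

Emit:
servo_tool(plan=[{"xyz": [0, 0, 0], "twist": [0, 0, 3], "jaw": 1}, {"xyz": [0, 0, 0], "twist": [0, 0, 8], "jaw": 1}, {"xyz": [0, 0, 0], "twist": [0, 0, 13], "jaw": 1}, {"xyz": [0, 0, 0], "twist": [0, 0, 18], "jaw": 1}, {"xyz": [0, 0, 0], "twist": [0, 0, 23], "jaw": 1}, {"xyz": [0, 0, 0], "twist": [0, 0, 28], "jaw": 1}, {"xyz": [0, 0, 0], "twist": [0, 0, 33], "jaw": 1}, {"xyz": [0, 0, 0], "twist": [0, 0, 38], "jaw": 1}, {"xyz": [0, 0, 0], "twist": [0, 0, 40], "jaw": 1}, {"xyz": [0, 0, 0], "twist": [0, 0, 40], "jaw": 1}])

```text
time_s: 10.78
tool_pos: [0.4062, 0.0733, 0.2292]
tool_rot: [161.4, -24.1, 35.0]
force: [6.4, -3.1, -1.5]
grip_width: 0.0092
grasp_force: 30.0
```

Run:
```python
from h import *
go(BOW+N*.166,keyR(-94)); o=env.get_obs(); print(o['wrist_torque'],o['grasp_force'])
```

```text
xyz cm [-0.06 -0.09 -0.06] twist [-0.3  -0.19 39.97]
t 10.7833 q [ -1.1  -9.4 -16.9 137.8  20.9  24.7 -94.5] w 0.0092 F [ 6.4 -3.1 -1.5] at [0.4062 0.0733 0.2292] [161.4 -24.1  35. ]
[-0.72214662 -0.33531895 -0.39266274] 29.999224143102765
```

Emit:
servo_tool(plan=[{"xyz": [0, 0, 0], "twist": [0, 0, 5], "jaw": 1}, {"xyz": [0, 0, 0], "twist": [0, 0, 10], "jaw": 1}, {"xyz": [0, 0, 0], "twist": [0, 0, 15], "jaw": 1}, {"xyz": [0, 0, 0], "twist": [0, 0, 20], "jaw": 1}, {"xyz": [0, 0, 0], "twist": [0, 0, 25], "jaw": 1}, {"xyz": [0, 0, 0], "twist": [0, 0, 30], "jaw": 1}, {"xyz": [0, 0, 0], "twist": [0, 0, 35], "jaw": 1}, {"xyz": [0, 0, 0], "twist": [0, 0, 38], "jaw": 1}, {"xyz": [0, 0, 0], "twist": [0, 0, 38], "jaw": 1}, {"xyz": [0, 0, 0], "twist": [0, 0, 38], "jaw": 1}])

```text
time_s: 11.62
tool_pos: [0.4063, 0.0726, 0.2293]
tool_rot: [-178.6, -30.1, -7.4]
force: [7.0, -6.6, -1.4]
grip_width: 0.0089
grasp_force: 30.0
```

Run:
```python
from h import *
go(BOW+N*.166,keyR(-88.5)); o=env.get_obs(); print(o['wrist_torque'],o['wrist_torque']@N)
```

```text
xyz cm [-0.13 -0.11 -0.06] twist [-0.26 -0.11 -3.45]
t 11.6167 q [   4.9   -9.5  -22.5  137.6   18.7   24.3 -130.4] w 0.0089 F [ 7.  -6.6 -1.4] at [0.4063 0.0726 0.2293] [-178.6  -30.1   -7.4]
[-1.30571773 -0.57180961 -0.49974307] 0.1920687334547188
```

Emit:
servo_tool(plan=[{"xyz": [0, 0, 0], "twist": [0, 0, 0], "jaw": 0.4}, {"xyz": [0, 0, 0], "twist": [0, 0, 0], "jaw": 0.4}, {"xyz": [0, 0, 0], "twist": [0, 0, 0], "jaw": 0.4}, {"xyz": [0, 0, 0], "twist": [0, 0, 0], "jaw": 0.4}, {"xyz": [0, 0, 0], "twist": [0, 0, 0], "jaw": 0.4}, {"xyz": [0, 0, -1], "twist": [0, 0, 0], "jaw": 0.4}, {"xyz": [0, 0, -2], "twist": [0, 0, 0], "jaw": 0.4}, {"xyz": [0, 0, -3], "twist": [0, 0, 0], "jaw": 0.4}, {"xyz": [0, 0, -4], "twist": [0, 0, 0], "jaw": 0.4}, {"xyz": [0, 0, -4], "twist": [0, 0, 0], "jaw": 0.4}])

```text
time_s: 12.45
tool_pos: [0.3852, 0.076, 0.2645]
tool_rot: [-178.5, -30.1, -7.2]
force: [-0.3, 0.8, -0.2]
grip_width: 0.0515
grasp_force: 0.0
```

Emit:
servo_tool(plan=[{"xyz": [0, 0, 0], "twist": [0, 0, -7], "jaw": 0.4}, {"xyz": [0, 0, 0], "twist": [0, 0, -14], "jaw": 0.4}, {"xyz": [0, 0, 0], "twist": [0, 0, -21], "jaw": 0.4}, {"xyz": [0, 0, 0], "twist": [0, 0, -28], "jaw": 0.4}, {"xyz": [0, 0, 0], "twist": [0, 0, -35], "jaw": 0.4}, {"xyz": [0, 0, 0], "twist": [0, 0, -42], "jaw": 0.4}, {"xyz": [0, 0, 0], "twist": [0, 0, -49], "jaw": 0.4}, {"xyz": [0, 0, 0], "twist": [0, 0, -56], "jaw": 0.4}, {"xyz": [0, 0, 0], "twist": [0, 0, -63], "jaw": 0.4}, {"xyz": [0, 0, 0], "twist": [0, 0, -70], "jaw": 0.4}])

```text
time_s: 13.28
tool_pos: [0.3852, 0.0756, 0.2625]
tool_rot: [151.9, -10.8, 66.2]
force: [-0.6, -0.9, -0.2]
grip_width: 0.0521
grasp_force: 0.0
```

Emit:
servo_tool(plan=[{"xyz": [0, 0, 0], "twist": [0, 0, -7], "jaw": 0.4}, {"xyz": [0, 0, 0], "twist": [0, 0, -14], "jaw": 0.4}, {"xyz": [0, 0, 0], "twist": [0, 0, -21], "jaw": 0.4}, {"xyz": [0, 0, 0], "twist": [0, 0, -28], "jaw": 0.4}, {"xyz": [0, 0, 0], "twist": [0, 0, -35], "jaw": 0.4}, {"xyz": [0, 0, 0], "twist": [0, 0, -42], "jaw": 0.4}, {"xyz": [0, 0, 0], "twist": [0, 0, -49], "jaw": 0.4}, {"xyz": [0, 0, 0], "twist": [0, 0, -56], "jaw": 0.4}, {"xyz": [0, 0, 0], "twist": [0, 0, -63], "jaw": 0.4}, {"xyz": [0, 0, 0], "twist": [0, 0, -70], "jaw": 0.4}])

```text
time_s: 14.12
tool_pos: [0.3852, 0.0756, 0.2625]
tool_rot: [158.9, 21.7, 129.4]
force: [1.0, 0.6, -0.2]
grip_width: 0.0521
grasp_force: 0.0
```

Run:
```python
from h import *
go(BOW+N*.206,keyR(91.5))
d=snap('wrist','w5'); cv2.imwrite('pics/w5c.png',d['img'][100:300,130:400,::-1])
```

```text
xyz cm [-0.05  0.04 -0.13] twist [  0.29  -0.19 -42.99]
t 14.1167 q [-25.2 -16.5   3.9 138.7  25.6  32.9   3.7] w 0.0521 F [ 1.   0.6 -0.2] at [0.3852 0.0756 0.2625] [158.9  21.7 129.4]
```

View pics/w5c.png

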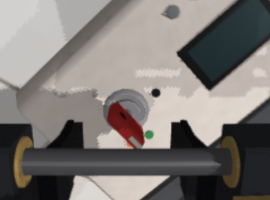

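Emit:
servo_tool(plan=[{"xyz": [0, 0, 0], "twist": [0, 0, -7], "jaw": 0.4}, {"xyz": [0, 0, 0], "twist": [0, 0, -14], "jaw": 0.4}, {"xyz": [0, 0, 0], "twist": [0, 0, -21], "jaw": 0.4}, {"xyz": [0, 0, 0], "twist": [0, 0, -28], "jaw": 0.4}, {"xyz": [0, 0, 0], "twist": [0, 0, -35], "jaw": 0.4}, {"xyz": [0, 0, 0], "twist": [0, 0, -42], "jaw": 0.4}, {"xyz": [0, 0, 0], "twist": [0, 0, -43], "jaw": 0.4}, {"xyz": [0, 0, 0], "twist": [0, 0, -43], "jaw": 0.4}])

```text
time_s: 14.83
tool_pos: [0.3852, 0.0756, 0.2628]
tool_rot: [-179.8, 29.9, 176.0]
force: [-0.4, 0.2, -0.4]
grip_width: 0.0523
grasp_force: 0.0
```

Run:
```python
from h import *
go(BOW+N*.166,keyR(91.5))
```

```text
xyz cm [-0.05 -0.03  3.9 ] twist [ 0.34 -0.05 -0.58]
t 14.8333 q [-29.6 -16.9   7.8 138.8  27.7  33.5  44.4] w 0.0523 F [-0.4  0.2 -0.4] at [0.3852 0.0756 0.2628] [-179.8   29.9  176. ]
```

Emit:
servo_tool(plan=[{"xyz": [0, 0, 1], "twist": [0, 0, 0], "jaw": 0.5}, {"xyz": [0, 0, 2], "twist": [0, 0, 0], "jaw": 0.5}, {"xyz": [0, 0, 3], "twist": [0, 0, 0], "jaw": 0.5}, {"xyz": [0, 0, 3.9], "twist": [0, 0, -0.5], "jaw": 0.5}, {"xyz": [0, 0, 3.9], "twist": [0, 0, -0.5], "jaw": 0.5}, {"xyz": [0, 0, 3.9], "twist": [0, 0, -0.5], "jaw": 0.5}])

```text
time_s: 15.33
tool_pos: [0.4045, 0.0738, 0.2288]
tool_rot: [-179.4, 29.9, 176.6]
force: [0.1, -0.5, 0.6]
grip_width: 0.0437
grasp_force: 0.0
```

Emit:
servo_tool(plan=[{"xyz": [0, 0, 0], "twist": [0, 0, 0], "jaw": 1}, {"xyz": [0, 0, 0], "twist": [0, 0, 0], "jaw": 1}, {"xyz": [0, 0, 0], "twist": [0, 0, 0], "jaw": 1}, {"xyz": [0, 0, 0], "twist": [0, 0, 0], "jaw": 1}, {"xyz": [0, 0, 0], "twist": [0, 0, 0], "jaw": 1}, {"xyz": [0, 0, 0], "twist": [0, 0, 0], "jaw": 1}, {"xyz": [0, 0, 0], "twist": [0, 0, 0], "jaw": 1}, {"xyz": [0, 0, 0], "twist": [0, 0, 0], "jaw": 1}], newtons=45)

```text
time_s: 16.0
tool_pos: [0.4048, 0.0729, 0.2296]
tool_rot: [-179.3, 29.9, 176.7]
force: [-2.9, -3.4, 5.5]
grip_width: 0.0086
grasp_force: 45.0
```

Run:
```python
from h import *
go(BOW+N*.166,keyR(91.5)); o=env.get_obs(); print(o['wrist_torque']@N)
```

```text
xyz cm [-0.    0.09  0.04] twist [ 0.21 -0.06  0.08]
t 16.0 q [-28.4 -10.5   8.7 138.7  30.4  27.1  42.8] w 0.0086 F [-2.9 -3.4  5.5] at [0.4048 0.0729 0.2296] [-179.3   29.9  176.7]
0.0569424025360531
```

Emit:
servo_tool(plan=[{"xyz": [0, 0, 0], "twist": [0, 0, 5], "jaw": 1}, {"xyz": [0, 0, 0], "twist": [0, 0, 10], "jaw": 1}, {"xyz": [0, 0, 0], "twist": [0, 0, 15], "jaw": 1}, {"xyz": [0, 0, 0], "twist": [0, 0, 20], "jaw": 1}, {"xyz": [0, 0, 0], "twist": [0, 0, 25], "jaw": 1}, {"xyz": [0, 0, 0], "twist": [0, 0, 30], "jaw": 1}, {"xyz": [0, 0, 0], "twist": [0, 0, 34], "jaw": 1}, {"xyz": [0, 0, 0], "twist": [0, 0, 36], "jaw": 1}, {"xyz": [0, 0, 0], "twist": [0, 0, 36], "jaw": 1}, {"xyz": [0, 0, 0], "twist": [0, 0, 36], "jaw": 1}])

```text
time_s: 16.83
tool_pos: [0.4048, 0.0731, 0.2296]
tool_rot: [161.8, 24.2, 136.7]
force: [-2.4, -4.4, 5.4]
grip_width: 0.0086
grasp_force: 45.0
```

Run:
```python
from h import *
go(BOW+N*.166,keyR(57)); o=env.get_obs(); print(o['wrist_torque']@N)
d=snap('wrist','w6'); cv2.imwrite('pics/w6c.png',d['img'][100:300,130:400,::-1])
```

```text
xyz cm [0.04 0.06 0.04] twist [ 0.16 -0.16 -1.33]
t 16.8333 q [-23.3 -10.1   3.8 138.5  28.6  26.6   8.4] w 0.0086 F [-2.4 -4.4  5.4] at [0.4048 0.0731 0.2296] [161.8  24.2 136.7]
0.2548408836902305
```

View pics/w6c.png

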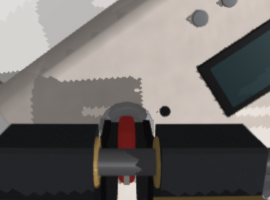

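Emit:
servo_tool(plan=[{"xyz": [0, 0, 0], "twist": [0, 0, 1.5], "jaw": 1}, {"xyz": [0, 0, 0], "twist": [0, 0, 1.5], "jaw": 1}, {"xyz": [0, 0, 0], "twist": [0, 0, 1.5], "jaw": 1}, {"xyz": [0, 0, 0], "twist": [0, 0, 1.5], "jaw": 1}, {"xyz": [0, 0, 0], "twist": [0, 0, 1.5], "jaw": 1}, {"xyz": [0, 0, 0], "twist": [0, 0, 1.5], "jaw": 1}, {"xyz": [0, 0, 0], "twist": [0, 0, 1.5], "jaw": 1}, {"xyz": [0, 0, 0], "twist": [0, 0, 1.5], "jaw": 1}, {"xyz": [0, 0, 0], "twist": [0, 0, 1.5], "jaw": 1}, {"xyz": [0, 0, 0], "twist": [0, 0, 1.5], "jaw": 1}])

```text
time_s: 17.72
tool_pos: [0.4048, 0.0731, 0.2296]
tool_rot: [161.2, 23.8, 135.3]
force: [-2.8, -5.1, 5.5]
grip_width: 0.009
grasp_force: 45.0
```

Emit:
servo_tool(plan=[{"xyz": [0, 0, 0], "twist": [0, 0, 0], "jaw": 1}, {"xyz": [0, 0, 0], "twist": [0, 0, 0], "jaw": 1}, {"xyz": [0, 0, 0], "twist": [0, 0, 0], "jaw": 1}, {"xyz": [0, 0, 0], "twist": [0, 0, 0], "jaw": 1}, {"xyz": [0, 0, 0], "twist": [0, 0, 0], "jaw": 1}])

```text
time_s: 18.13
tool_pos: [0.4048, 0.0731, 0.2295]
tool_rot: [161.3, 23.8, 135.3]
force: [-2.3, -5.7, 5.2]
grip_width: 0.0088
grasp_force: 45.0
```

Run:
```python
from h import *
go(BOW+N*.166,keyR(91.5-6)); o=env.get_obs(); print(o['wrist_torque']@N)
```

```text
xyz cm [0.04 0.06 0.04] twist [  0.19  -0.11 -31.2 ]
t 18.1333 q [-23.1 -10.1   3.6 138.5  28.5  26.6   7.1] w 0.0088 F [-2.3 -5.7  5.2] at [0.4048 0.0731 0.2295] [161.3  23.8 135.3]
0.7173875424729268
```

Emit:
servo_tool(plan=[{"xyz": [0, 0, 0], "twist": [0, 0, -5], "jaw": 1}, {"xyz": [0, 0, 0], "twist": [0, 0, -10], "jaw": 1}, {"xyz": [0, 0, 0], "twist": [0, 0, -15], "jaw": 1}, {"xyz": [0, 0, 0], "twist": [0, 0, -20], "jaw": 1}, {"xyz": [0, 0, 0], "twist": [0, 0, -25], "jaw": 1}, {"xyz": [0, 0, 0], "twist": [0, 0, -29], "jaw": 1}, {"xyz": [0, 0, 0], "twist": [0, 0, -31], "jaw": 1}, {"xyz": [0, 0, 0], "twist": [0, 0, -31], "jaw": 1}, {"xyz": [0, 0, 0], "twist": [0, 0, -31], "jaw": 1}])

```text
time_s: 18.88
tool_pos: [0.4048, 0.073, 0.2296]
tool_rot: [177.0, 29.8, 169.3]
force: [-2.8, -5.8, 5.4]
grip_width: 0.0089
grasp_force: 45.0
```

Emit:
servo_tool(plan=[{"xyz": [0, 0, 0], "twist": [0, 0, 0], "jaw": 0.4}, {"xyz": [0, 0, 0], "twist": [0, 0, 0], "jaw": 0.4}, {"xyz": [0, 0, 0], "twist": [0, 0, 0], "jaw": 0.4}, {"xyz": [0, 0, 0], "twist": [0, 0, 0], "jaw": 0.4}, {"xyz": [0, 0, 0], "twist": [0, 0, 0], "jaw": 0.4}, {"xyz": [0, 0, -1], "twist": [0, 0, 0], "jaw": 0.4}, {"xyz": [0, 0, -2], "twist": [0, 0, 0], "jaw": 0.4}, {"xyz": [0, 0, -3], "twist": [0, 0, 0], "jaw": 0.4}, {"xyz": [0, 0, -4], "twist": [0, 0, 0], "jaw": 0.4}, {"xyz": [0, 0, -4], "twist": [0, 0, 0], "jaw": 0.4}])

```text
time_s: 19.72
tool_pos: [0.3848, 0.0761, 0.2653]
tool_rot: [176.7, 29.9, 169.3]
force: [1.4, -0.2, 0.5]
grip_width: 0.0515
grasp_force: 0.0
```

Run:
```python
from h import *
go(BOW+N*.206,keyR(91.5))
d=snap('wrist','w7')['img']; s=snap('side','s7')['img']
im=np.hstack([cv2.resize(d,(440,330)),cv2.resize(s[90:190,255:345],(297,330))])
cv2.imwrite('pics/c7.png',im[...,::-1])
```

```text
xyz cm [ 0.03 -0.05  0.14] twist [ 0.45  0.09 -6.36]
t 19.7167 q [-27.2 -17.    5.6 138.7  26.4  33.4  39.7] w 0.0515 F [ 1.4 -0.2  0.5] at [0.3848 0.0761 0.2653] [176.7  29.9 169.3]
```

View pics/c7.png

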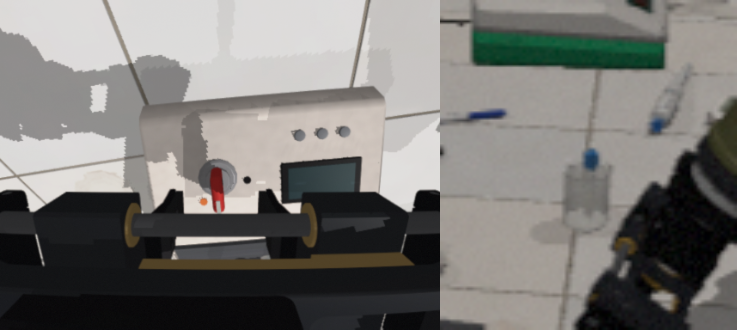

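```bash
python3 -c "
from cell import env
print(env.sign_off())"
```

```text
the job is handed in; nothing more can be done
None
```

I've handed the job in; the sign-off returned no verdict. The last pictures show the blue-capped tube standing in the upright beaker and the key back at on and let go, after it was held at start for over a second. The two red-capped tubes, the bottle and the dish were never touched.

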